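Raise the drying shelf one rung and prove its lock

TASK

Lift the sliding drying shelf by its red grip bar until its gravity pawl has passed the rung and fallen back over it, without forcing it against the rubber stop, lower it gently until it hangs locked on the rung, and let go. Then press down on top of the grip bar with about 10 N for a moment to prove the lock, and leave it, with the clay star still lying on the shelf and the pots and brush near by left alone.

Things in the scene. Friction and masses are not known exactly. Their poses are not given: they have to be found in the camera images.
- stand: Small ladder stand fixed to the table: wooden base 240 x 190 x 12 mm, two aluminium uprights 295 mm high. Origin: under the base, z up, +x from the shelf's front to the uprights, which stand at x = 60, y = +-62 mm.
- insert_mid (a point): Point fixed on the stand at x = 60, y = 0, 160 mm up. Here a blue insert is clamped between the uprights; it carries one steel rung (12 mm thick, along y) and, above, a sprung rubber stop (8 N per mm, 8 mm at most). The insert's height was set by hand, up to 20 mm above or below its middle setting, and is not measured: this point does not follow it.
- section: Sliding section: plywood shelf 155 x 170 x 8 mm on sleeves that slide straight up and down the uprights (rub about 1 N; weight with all it carries 4 to 6 N). Origin: at the stand's x = 0, y = 0, level with the shelf's top face; axes as the stand's. The shelf spans x -125 to +30, y -85 to +85 mm. It starts at the bottom of its slide, top face 100 mm above the stand's origin.
- pawl_pivot (a point): Hinge of the section's brass pawl, fixed on the section 45 mm below the shelf's top. Going up, the rung pushes the pawl's tooth down (under 2 N); it falls back by its counterweight once the shelf is 20 to 22 mm above its locked height. Lowered then, the tooth rests on the rung. Locked height: 60 mm above the start (40 to 80 mm with the insert's setting). Let go unlocked, it drops.
- stop_lug (a point): Top of the steel lug on the section's back, 30 mm above the shelf's top face and 46 mm behind the section's origin. It meets the rubber stop when the section is 26 mm above its locked height, whatever the insert's setting.
- grip (a point): Centre of the red plastic grip bar of the section, 85 mm in front of the section's origin and 50 mm above the shelf. The bar is 80 mm long along the section's x, 16 mm wide in y and 18 mm high, open on both long sides and above, 41 mm clear of the shelf beneath; its top face is 9 mm above this point. Axes as the section's.
- star: Loose flat brown clay star, 49 x 48 x 8 mm, lying on the shelf behind the grip bar. Origin: centre of its underside.
- red_pot: Loose glaze pot with a red lid, 64 mm across, 92 mm high, standing on the table. Origin: centre of its underside.
- green_pot: Loose glaze pot with a green lid, 60 mm across, 74 mm high, standing on the table. Origin: centre of its underside.
- brush: Loose thin wooden-handled paint brush, 212 mm long along its y axis, 17 mm wide, 12 mm high, lying on the table to the right of the stand. Origin: centre of its underside.

How it is judged:
On the way, in this order (a step that is already met when the one before it is completed fails the run):
1. the section hangs locked on the rung, let go and at rest (top face at least 34 mm above its start) (z of section in the frame of stand above 0.134 m and contact force between section and stand above 2 N and contact force between the fingers and section below 0.3 N and linear speed of section below 0.01 m/s), for 0.2 s.
2. it is pressed down while locked, so that stand and section bear on each other with more than 8 N (its weight and a push of 2 to 5 N or more) (contact force between section and stand above 8 N and z of section in the frame of stand above 0.134 m), for 0.2 s.
At the end, for the whole second after the job is handed in: The section hangs on the rung at rest and untouched, its top face at least 34 mm above its start, the rung carrying its weight, and the star lies flat on the shelf (all of step 1 and horizontal distance between star and section below 0.12 m and z of star in the frame of section between -0.004 and 0.012 m).
It fails at once if stand and section bear on each other with more than 25 N (forced against the stop, slammed or pressed too hard on the rung) (contact force between section and stand above 25 N).
It fails at once if the section moves faster than 0.2 m/s (dropped or jerked) (linear speed of section above 0.2 m/s).
It fails at once if a pot or the brush is moved by more than 20 mm (distance of any of red_pot, green_pot, brush from where it was at the start of the episode above 0.02 m).
It also fails if it takes over 64 s, if anything falls off the work surface, if the arm or the gripper's body presses on something with over 40 N, if the wrist force passes 120 N, or if a joint passes its speed limit or range.

ROBOT

A 6-joint arm with a two-finger parallel gripper is mounted at the origin on the work surface; the furniture and walls round the work are solid. World frame = base frame: x ahead of the robot, y to its left, z up, the work surface at z = 0. Lengths are in m, angles in rad, forces in N, time in s.
With the tool pointing down it reaches from about 0.35 to 0.775 m from the base axis. Payload 7.3 kg.
Tool frame: the origin (TCP) lies on the centre line of the jaws, within the pads' length; the fingertips stand ahead of it and the grasp point (between the pads) lies 11 mm behind it (robot.nose_length is the z of the fingertips in the tool frame, in m); z points along the fingers, y is the line along which they close (so a half turn about z gives the same grasp; the last joint's range is limited). The gripper opens to 92 mm and grips with 3 to 60 N. Pads are 19 mm wide; open, the fingers measure 130 mm over their backs; the gripper's body (75 mm by 190 mm) begins 47 mm behind the grasp point.
Start: joints at [-1.431, 0.342, 1.524, -0, 1.275, -0.146], TCP at [0.148, -0.504, 0.235] pointing down, gripper open.
Joint ranges: [-2.53, 2.53], [-0.77, 2.02], [0.04, 2.7], [-1, 4.14], [0.28, 2.66], [-3.11, 3.11]. Speed limits (rad/s): [2.57, 2.57, 3.14, 3.14, 3.14, 3.14].

INTERFACE

Orientations are given as [roll, pitch, yaw] about the fixed x, y, z axes, in that order (R = Rz(yaw) Ry(pitch) Rx(roll)).
In Python, from cell import robot, cams gives the robot as it stands. The module is installed in compiled form; this text tells all that it offers.
- The arm moves only by the tool carry_out, never from a script. Its argument "deltas" is a list of rows, each a list of 7 numbers: the shift along the tool's x, y, z in cm, then the turn, a rotation vector about the tool's x, y, z in rad, then the opening, from 0 (shut) to 1 (fully open). A call has exactly 8 rows; each row shifts and turns the commanded pose from where the row before left it, along the tool's axes as they then stand; what a row does not reach is not made up. A row lasts 1/12 s, in which the tool goes at most 41.7 mm and 7.16 degrees, less where a joint would pass 70% of its speed; a pose out of reach is approached as far as the arm can. A call is refused whole if a number of a shift passes 4.17 or a number of a turn 0.125, either way. A call with a gripper value outside its range is refused whole. The fingers move at their own pace and stop on an object; "force" is the grip in N (left out, the last holds). Time passes only in rows, so rows that do not move let the fingers close, or fill a call up. It gives the time, the measured TCP pose, the force, the opening and the grip force at its end, in the units of the state.
- robot.observe(): the state, without advancing time (a new reading comes with each control period).
- cams.read_camera(name): name is "scene" or "top" or "wrist"; returns a dict with "image" (480x640x3 uint8, blue, green, red), "depth" (480x640 float32, m along the optical axis (not along the pixel's ray), 0 where there is no reading), "fx", "fy", "cx", "cy" (pixels), "world_to_cam" (4x4, takes a point from world to camera coordinates). Camera axes: x right, y up, looking along -z (the intrinsics and any distortion apply to the point x, -y, -z); pixel columns grow to the right and rows downward; lengths in m; the calibration is good to about 2 mm. The wrist camera is an equidistant fisheye: a pixel r from the principal point sees the ray r / f radians off the axis. A picture is of the moment at which its call begins.
- robot.hand_in(): hands the job in; it is judged then, once.
The state is a dict: "time": time; "qpos": joint angles; "qvel": joint speeds; "joint_efforts": joint torques, N m; "tool_pos": TCP position; "tool_rot": TCP orientation; "contact_force": force on the tool from outside, world axes, zero at the start; "torque": the same for the moment, N m; "opening": finger opening in m; "grip_force": force on a finger pad.
Only numpy, scipy, OpenCV 4.12 (cv2) and the standard library are available. Lean on these libraries where they do the work, as an engineer would, in place of code of your own. Each camera call takes 0.05 s, during which the arm holds its last target. There are 200 camera calls.

## Working session

There is one attempt and no reset: what is moved stays moved. The work goes in short steps, Python scripts to look and compute and a tool call to move; the robot and the scene stay as the last step left them, time stands still between calls to the robot, and variables do not carry over. Pictures are saved under pics/ and viewed, at most 10 in all, crops included, and the job is handed in when it is done.

Besides the shell and the picture viewer there is one more tool, called by a JSON object that holds its "fn" and its "kwargs". carry_out: Moves the arm, as the interface text tells. Its arguments: {"type":"object","properties":{"deltas":{"type":"array","items":{"type":"array","items":{"type":"number"}}},"force":{"type":"number"}},"required":["deltas"]}

```bash
mkdir -p pics; cat > h.py <<'E'
import numpy as np, cv2
from cell import robot, cams
def pts(c):
    d=c["depth"];v,u=np.mgrid[:480,:640]
    P=np.stack([(u-c["cx"])/c["fx"]*d,-(v-c["cy"])/c["fy"]*d,-d],-1)
    M=np.linalg.inv(c["world_to_cam"]);return P@M[:3,:3].T+M[:3,3]
E
python3 - <<'E'
from h import *
print(robot.observe(),robot.nose_length)
for n in("scene","top"):
    c=cams.read_camera(n);cv2.imwrite(f"pics/{n}0.png",c["image"]);np.savez(f"{n}0.npz",**c)
    print(n,c["fx"],c["world_to_cam"])
    P=pts(c);hsv=cv2.cvtColor(c["image"],cv2.COLOR_BGR2HSV);ok=c["depth"]>0
    m=((hsv[...,0]<8)|(hsv[...,0]>172))&(hsv[...,1]>130)&(hsv[...,2]>60)
    k,l,s,ce=cv2.connectedComponentsWithStats(m.astype(np.uint8))
    for i in range(1,k):
        if s[i,4]>60:
            q=P[(l==i)&ok]
            print(s[i],q.min(0).round(3),q.max(0).round(3),np.median(q,0).round(3)) if len(q) else print(s[i])
E
```

```text
{'time': 0.0, 'qpos': array([-1.43101621e+00,  3.42726651e-01,  1.52500282e+00,  2.14837444e-05,
        1.27536567e+00, -1.45997368e-01]), 'qvel': array([-0.00189452,  0.00027183,  0.00078593,  0.00074882,  0.00095407,
        0.00048927]), 'joint_efforts': array([-7.31832642e-04, -4.31250715e+01, -2.44217044e+01,  7.17785186e-02,
        5.59201394e-02, -8.23581058e-05]), 'tool_pos': array([ 0.147975  , -0.50332093,  0.23404785]), 'tool_rot': array([-3.14010913e+00, -2.38906761e-04,  2.85771036e-01]), 'contact_force': array([ 0.98272032, -1.14898313,  0.61807251]), 'torque': array([ 0.03118236, -0.04849674,  0.03710507]), 'grip_force': 0.0, 'opening': 0.09177261514977664} 0.008
scene 482.68015176053143 [[ 0.78196998 -0.62308424 -0.01699944 -0.49253844]
 [ 0.44676462  0.54125416  0.71235195 -0.35364524]
 [-0.43465426 -0.56463259  0.7016165  -0.71405061]
 [ 0.          0.          0.          1.        ]]
[219 208  43  24 454] [0.477 0.059 0.143] [0.554 0.085 0.162] [0.514 0.069 0.157]
[420 269  37  28 769] [ 0.696 -0.254  0.086] [ 0.757 -0.192  0.096] [ 0.725 -0.224  0.092]
[ 499  367   45   49 1092] [ 0.693 -0.464  0.002] [ 0.744 -0.378  0.013] [ 0.715 -0.421  0.008]
top 562.6652847397594 [[ 0.01575672 -0.99979139  0.01299595 -0.00563688]
 [ 0.99490392  0.01697161  0.09938895 -0.63770737]
 [-0.09958878  0.01136368  0.99496379 -1.24804421]
 [ 0.          0.          0.          1.        ]]
[405 181  26  26 540] [ 0.697 -0.248  0.084] [ 0.754 -0.192  0.098] [ 0.727 -0.22   0.09 ]
[477 194  37  21 514] [ 0.695 -0.464 -0.007] [ 0.742 -0.376  0.014] [ 0.717 -0.417  0.007]
[272 268  15  39 290] [0.478 0.062 0.099] [0.555 0.089 0.165] [0.516 0.076 0.158]
```

View pics/scene0.png

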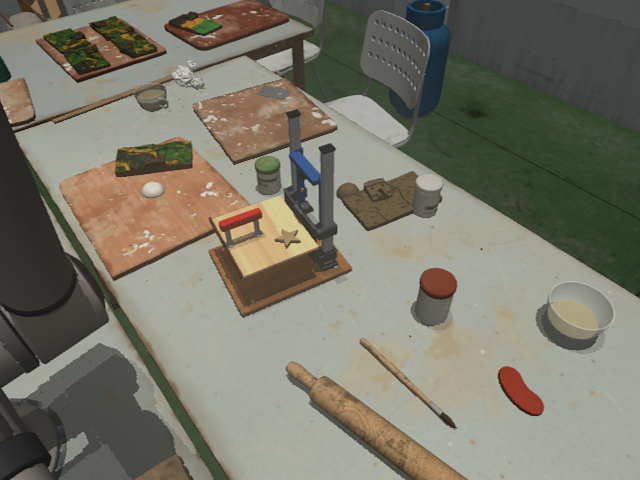

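View pics/top0.png

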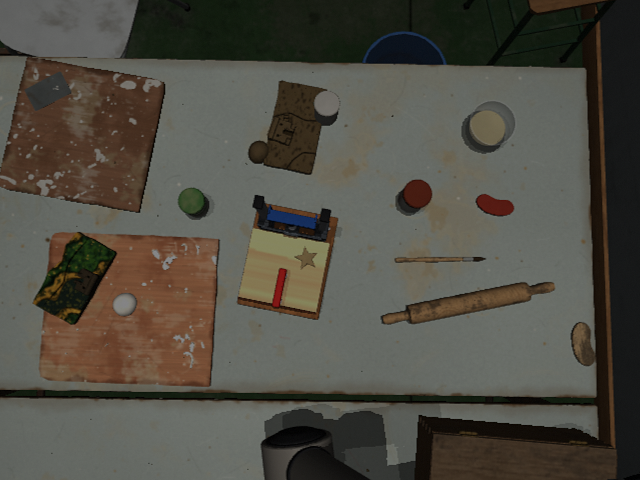

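The scene shows the red bar at about (240,219) with the blue insert at (305,167). In the top view the bar is at (279,288), the star is behind it at (306,258), and the pots and brush stand clear. Next I measure the bar's axis and the insert's height.

```bash
cat > go.py <<'E'
from h import *
from scipy.spatial.transform import Rotation as R
def delta(p,yaw):
    s=robot.observe();r=R.from_euler("xyz",s["tool_rot"]);t=R.from_euler("xyz",[np.pi,0,yaw])
    print("t",s["time"],"shift cm (present tool axes)",(r.inv().apply(np.array(p)-s["tool_pos"])*100).round(2),"turn",(r.inv()*t).as_rotvec().round(4))
E
python3 - <<'E'
from go import *
for n in("scene","top"):
    c=dict(np.load(n+"0.npz"));P=pts(c);hsv=cv2.cvtColor(c["image"],cv2.COLOR_BGR2HSV)
    m=((hsv[...,0]<8)|(hsv[...,0]>172))&(hsv[...,1]>130)&(c["depth"]>0)&(P[...,1]>0)&(abs(P[...,2]-.158)<.006)
    q=P[m];print(n,"bar",np.median(q,0).round(4),q.min(0).round(3),q.max(0).round(3),cv2.minAreaRect((q[:,:2]*1000).astype(np.float32)))
    # shelf face
    m=(abs(P[...,2]-.1)<.005)&(P[...,0]>.4)&(P[...,0]<.7)&(abs(P[...,1]-.05)<.15)
    q=P[m];print("shelf z",np.median(q[:,2]),cv2.minAreaRect((q[:,:2]*1000).astype(np.float32)))
    m=(hsv[...,0]>105)&(hsv[...,0]<125)&(hsv[...,1]>140)&(P[...,0]>.5)&(P[...,0]<.8)&(abs(P[...,1]-.05)<.15)&(P[...,2]>.1)
    q=P[m];print("blue",len(q),np.percentile(q,[2,50,98],0).round(3))
E
```

```text
scene bar [0.5142 0.0705 0.1582] [0.478 0.059 0.152] [0.554 0.085 0.162] ((515.8342895507812, 71.94684600830078), (16.528732299804688, 77.67855072021484), 80.50554656982422)
shelf z 0.10026901532007831 ((575.886962890625, 62.51865768432617), (173.3380584716797, 200.0873565673828), 79.4457015991211)
blue 226 [[0.635 0.006 0.222]
 [0.648 0.044 0.224]
 [0.661 0.093 0.226]]
top bar [0.5146 0.0759 0.1577] [0.476 0.064 0.152] [0.555 0.089 0.163] ((515.5619506835938, 76.03230285644531), (14.595001220703125, 79.3042221069336), 79.29525756835938)
shelf z 0.09939158567021744 ((562.7584838867188, 68.17852783203125), (169.820556640625, 175.87289428710938), 79.61974334716797)
blue 583 [[0.51  0.005 0.218]
 [0.648 0.05  0.223]
 [0.665 0.096 1.305]]
```

```bash
python3 - <<'E'
from go import *
delta([.5155,.0745,.235],-.18)
E
```

```text
t 0.1 shift cm (present tool axes) [ 5.155e+01 -4.508e+01 -2.000e-02] turn [-1.400e-03  1.000e-04  4.658e-01]
```

{"fn": "carry_out", "kwargs": {"deltas": [[2.5,-2.2,0,0,0,0,1],[2.5,-2.2,0,0,0,0,1],[2.5,-2.2,0,0,0,0,1],[2.5,-2.2,0,0,0,0,1],[2.5,-2.2,0,0,0,0,1],[2.5,-2.2,0,0,0,0,1],[2.5,-2.2,0,0,0,0,1],[2.5,-2.2,0,0,0,0,1]]}}

```text
time: 0.77
tool_pos: [0.2907, -0.2769, 0.2345]
tool_rot: [-3.141, 0.0, 0.285]
contact_force: [1.4, -0.9, 0.6]
opening: 0.0917
grip_force: 0.0
```

{"fn": "carry_out", "kwargs": {"deltas": [[2.5,-2.2,0,0,0,0,1],[2.5,-2.2,0,0,0,0,1],[2.5,-2.2,0,0,0,0,1],[2.5,-2.2,0,0,0,0,1],[0,0,0,0,0,0.116,1],[0,0,0,0,0,0.116,1],[0,0,0,0,0,0.116,1],[0,0,0,0,0,0.116,1]]}}

```text
time: 1.43
tool_pos: [0.3614, -0.1653, 0.2344]
tool_rot: [-3.141, 0.001, -0.183]
contact_force: [0.1, -0.3, -0.6]
opening: 0.0916
grip_force: 0.0
```

```bash
python3 - <<'E'
from go import *
delta([.5155,.0745,.235],-.18)
E
```

```text
t 1.4333 shift cm (present tool axes) [ 10.79 -26.38  -0.06] turn [-0.0002  0.0007 -0.0028]
```

{"fn": "carry_out", "kwargs": {"deltas": [[1.35,-3.3,0,0,0,0,1],[1.35,-3.3,0,0,0,0,1],[1.35,-3.3,0,0,0,0,1],[1.35,-3.3,0,0,0,0,1],[1.35,-3.3,0,0,0,0,1],[1.35,-3.3,0,0,0,0,1],[1.35,-3.3,0,0,0,0,1],[1.35,-3.3,0,0,0,0,1]]}}

```text
time: 2.1
tool_pos: [0.515, 0.0766, 0.2343]
tool_rot: [3.141, 0.001, -0.178]
contact_force: [0.5, -0.9, 1.1]
opening: 0.0921
grip_force: 0.0
```

```bash
python3 - <<'E'
from go import *
print(robot.observe()["tool_pos"])
delta([.5155,.0745,.139],-.18)
c=cams.read_camera("wrist");cv2.imwrite("pics/w1.png",c["image"])
# predicted pixel of the bar's ends, fisheye
a=np.array([np.cos(-.18),np.sin(-.18),0])
for k in(-.04,0,.04):
    p=c["world_to_cam"]@np.r_[np.array([.5155,.0745,.159])+k*a,1]
    x,y,z=p[0],-p[1],-p[2];r=np.hypot(x,y);t=np.arctan2(r,z)
    print(k,c["cx"]+c["fx"]*t*x/r,c["cy"]+c["fy"]*t*y/r)
E
```

```text
[0.51495754 0.07661129 0.23434253]
t 2.1 shift cm (present tool axes) [0.1  0.2  9.53] turn [0.0003 0.0007 0.002 ]
-0.04 320.2592084823074 301.729345939892
0 320.47793437028855 244.81929387331047
0.04 320.66337583752806 181.90278219345157
```

View pics/w1.png

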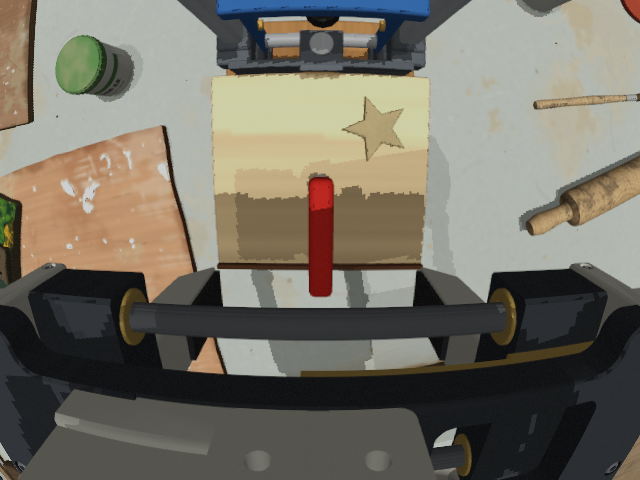

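The wrist view shows the bar vertical at (320,237), within a few pixels of the prediction. The star at (374,127) is clear of the fingers, so I descend and grip.

{"fn": "carry_out", "kwargs": {"deltas": [[0.3,0.2,1,0,0,0,1],[0,0,1.5,0,0,0,1],[0,0,1.5,0,0,0,1],[0,0,1.5,0,0,0,1],[0,0,1.5,0,0,0,1],[0,0,1.5,0,0,0,1],[0,0,1,0,0,0,1],[0,0,0,0,0,0,1]]}}

```text
time: 2.82
tool_pos: [0.5153, 0.0715, 0.1372]
tool_rot: [3.14, 0.005, -0.179]
contact_force: [-1.1, -0.4, -0.2]
opening: 0.0913
grip_force: 0.0
```

{"fn": "carry_out", "kwargs": {"deltas": [[0,0,0,0,0,0,0.4],[0,0,0,0,0,0,0.4],[0,0,0,0,0,0,0.3],[0,0,0,0,0,0,0.2],[0,0,0,0,0,0,0.1],[0,0,0,0,0,0,0],[0,0,0,0,0,0,0],[0,0,0,0,0,0,0]], "force": 25}}

```text
time: 3.48
tool_pos: [0.5171, 0.0724, 0.1398]
tool_rot: [3.142, -0.0, -0.178]
contact_force: [-0.5, 0.3, 0.3]
opening: 0.0427
grip_force: 0.0
```

{"fn": "carry_out", "kwargs": {"deltas": [[0,0,0,0,0,0,0],[0,0,0,0,0,0,0],[0,0,0,0,0,0,0],[0,0,0,0,0,0,0],[0,0,0,0,0,0,0],[0,0,0,0,0,0,0],[0,0,0,0,0,0,0],[0,0,0,0,0,0,0]]}}

```text
time: 4.15
tool_pos: [0.5174, 0.0741, 0.1396]
tool_rot: [-3.139, -0.0, -0.178]
contact_force: [2.0, 7.6, -1.4]
opening: 0.0156
grip_force: 25.0
```

{"fn": "carry_out", "kwargs": {"deltas": [[0,-0.1,0,0,0,0,0],[0,-0.07,0,0,0,0,0],[0,0,0,0,0,0,0],[0,0,0,0,0,0,0],[0,0,0,0,0,0,0],[0,0,0,0,0,0,0],[0,0,0,0,0,0,0],[0,0,0,0,0,0,0]]}}

```text
time: 4.82
tool_pos: [0.5174, 0.0741, 0.1397]
tool_rot: [-3.141, -0.0, -0.178]
contact_force: [0.7, 3.0, -0.2]
opening: 0.0157
grip_force: 25.0
```

{"fn": "carry_out", "kwargs": {"deltas": [[0,-0.1,-0.1,0,0,0,0],[0,0,-0.2,0,0,0,0],[0,0,-0.3,0,0,0,0],[0,0,-0.3,0,0,0,0],[0,0,-0.3,0,0,0,0],[0,0,-0.3,0,0,0,0],[0,0,-0.3,0,0,0,0],[0,0,-0.2,0,0,0,0]]}}

```text
time: 5.48
tool_pos: [0.5174, 0.0742, 0.16]
tool_rot: [3.14, 0.0, -0.178]
contact_force: [0.8, -5.2, -5.6]
opening: 0.016
grip_force: 25.0
```

{"fn": "carry_out", "kwargs": {"deltas": [[0,0,-0.3,0,0,0,0],[0,0,-0.3,0,0,0,0],[0,0,-0.3,0,0,0,0],[0,0,-0.3,0,0,0,0],[0,0,-0.3,0,0,0,0],[0,0,-0.2,0,0,0,0],[0,0,-0.1,0,0,0,0],[0,0,0,0,0,0,0]]}}

```text
time: 6.15
tool_pos: [0.5174, 0.0742, 0.1781]
tool_rot: [3.14, -0.0, -0.178]
contact_force: [1.2, -5.7, -3.8]
opening: 0.0159
grip_force: 25.0
```

```bash
python3 - <<'E'
from go import *
s=robot.observe();print(s["tool_pos"],s["contact_force"],s["torque"])
c=cams.read_camera("scene");cv2.imwrite("pics/s2.png",cv2.resize(c["image"][90:290,190:370],None,fx=3,fy=3,interpolation=cv2.INTER_CUBIC))
P=pts(c);q=P[(P[...,0]>.45)&(P[...,0]<.65)&(P[...,1]>-.04)&(P[...,1]<.03)&(P[...,2]>.09)&(P[...,2]<.18)];print(np.percentile(q[:,2],[5,50,95]))
E
```

```text
[0.51744506 0.07420018 0.17808712] [ 1.19497938 -5.7019068  -3.84121525] [-0.65934182 -0.09639005 -0.1321785 ]
[0.097288   0.13891138 0.163491  ]
```

View pics/s2.png

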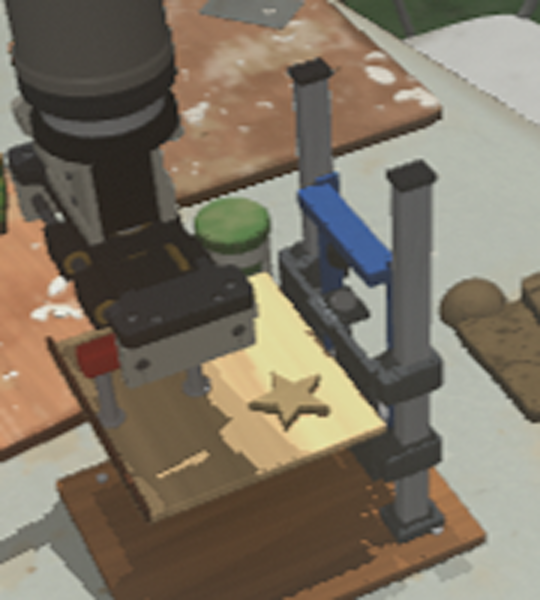

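The section has lifted 38 mm, the star is lying flat, and the lug at (348,305) in the crop is well below the blue insert. I take off the sideways load and lift to +60 mm, short of the lowest possible stop contact at +66 mm.

{"fn": "carry_out", "kwargs": {"deltas": [[0,0.1,-0.2,0,0,0,0],[0,0,-0.2,0,0,0,0],[0,0,-0.2,0,0,0,0],[0,0,-0.2,0,0,0,0],[0,0,-0.2,0,0,0,0],[0,0,-0.2,0,0,0,0],[0,0,0,0,0,0,0],[0,0,0,0,0,0,0]]}}

```text
time: 6.87
tool_pos: [0.5174, 0.0742, 0.19]
tool_rot: [-3.141, -0.0, -0.178]
contact_force: [1.0, 0.5, -3.9]
opening: 0.0151
grip_force: 25.0
```

{"fn": "carry_out", "kwargs": {"deltas": [[0,0,-0.2,0,0,0,0],[0,0,-0.2,0,0,0,0],[0,0,-0.2,0,0,0,0],[0,0,-0.2,0,0,0,0],[0,0,-0.2,0,0,0,0],[0,0,0,0,0,0,0],[0,0,0,0,0,0,0],[0,0,0,0,0,0,0]]}}

```text
time: 7.53
tool_pos: [0.5174, 0.0741, 0.1998]
tool_rot: [-3.141, -0.0, -0.178]
contact_force: [1.2, 1.3, -3.9]
opening: 0.0158
grip_force: 25.0
```

```bash
python3 - <<'E'
from go import *
s=robot.observe();print(s["tool_pos"],s["contact_force"],s["torque"])
c=cams.read_camera("scene");cv2.imwrite("pics/s3.png",cv2.resize(c["image"][130:250,270:350],None,fx=5,fy=5,interpolation=cv2.INTER_CUBIC))
E
```

```text
[0.51742197 0.07413326 0.19983475] [ 1.23123172  1.34004937 -3.93323165] [ 0.39241965 -0.14769305 -0.09404752]
```

View pics/s3.png

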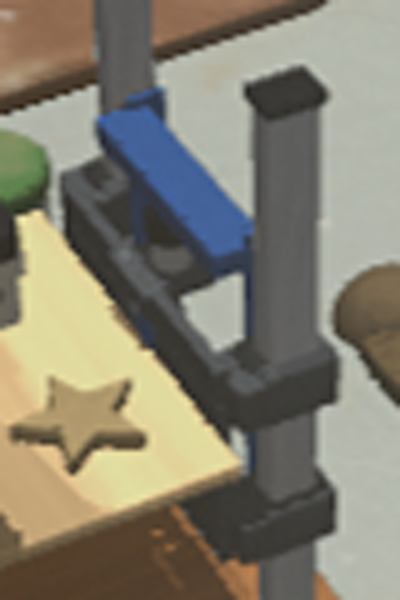

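The rubber stop, dark at (155,235), is close above the lug at (175,260). From here I go in small steps and watch the vertical force.

{"fn": "carry_out", "kwargs": {"deltas": [[0,0,-0.05,0,0,0,0],[0,0,-0.05,0,0,0,0],[0,0,-0.05,0,0,0,0],[0,0,-0.05,0,0,0,0],[0,0,-0.05,0,0,0,0],[0,0,-0.05,0,0,0,0],[0,0,0,0,0,0,0],[0,0,0,0,0,0,0]]}}

```text
time: 8.25
tool_pos: [0.5174, 0.0741, 0.2028]
tool_rot: [-3.141, -0.0, -0.178]
contact_force: [0.7, 4.1, -3.7]
opening: 0.016
grip_force: 25.0
```

{"fn": "carry_out", "kwargs": {"deltas": [[0,0,-0.05,0,0,0,0],[0,0,-0.05,0,0,0,0],[0,0,-0.05,0,0,0,0],[0,0,-0.05,0,0,0,0],[0,0,-0.05,0,0,0,0],[0,0,0,0,0,0,0],[0,0,0,0,0,0,0],[0,0,0,0,0,0,0]]}}

```text
time: 8.92
tool_pos: [0.5174, 0.0741, 0.2053]
tool_rot: [-3.141, -0.0, -0.178]
contact_force: [2.0, 3.7, -4.6]
opening: 0.0156
grip_force: 25.0
```

{"fn": "carry_out", "kwargs": {"deltas": [[0,-0.05,-0.05,0,0,0,0],[0,0,-0.05,0,0,0,0],[0,0,-0.05,0,0,0,0],[0,0,-0.05,0,0,0,0],[0,0,0,0,0,0,0],[0,0,0,0,0,0,0],[0,0,0,0,0,0,0],[0,0,0,0,0,0,0]]}}

```text
time: 9.58
tool_pos: [0.5174, 0.0742, 0.2072]
tool_rot: [3.141, 0.0, -0.178]
contact_force: [0.4, -1.4, -5.1]
opening: 0.0154
grip_force: 25.0
```

{"fn": "carry_out", "kwargs": {"deltas": [[0,0,-0.05,0,0,0,0],[0,0,-0.05,0,0,0,0],[0,0,-0.05,0,0,0,0],[0,0,-0.05,0,0,0,0],[0,0,0,0,0,0,0],[0,0,0,0,0,0,0],[0,0,0,0,0,0,0],[0,0,0,0,0,0,0]]}}

```text
time: 10.25
tool_pos: [0.5174, 0.0742, 0.2085]
tool_rot: [3.141, 0.001, -0.178]
contact_force: [3.8, -3.1, -16.2]
opening: 0.0156
grip_force: 25.0
```

The force jumped to 16 N at z ≈ 0.208, so the lug has met the stop. That puts the locked height about 26 mm lower, at TCP z ≈ 0.181 (+41 mm). I lower now.

{"fn": "carry_out", "kwargs": {"deltas": [[0,0,0.1,0,0,0,0],[0,0,0.2,0,0,0,0],[0,0,0.2,0,0,0,0],[0,0,0.3,0,0,0,0],[0,0,0.3,0,0,0,0],[0,0,0.3,0,0,0,0],[0,0,0.3,0,0,0,0],[0,0,0,0,0,0,0]]}}

```text
time: 10.92
tool_pos: [0.5174, 0.0742, 0.1919]
tool_rot: [3.141, -0.0, -0.178]
contact_force: [-0.0, -4.5, -4.9]
opening: 0.0159
grip_force: 25.0
```

{"fn": "carry_out", "kwargs": {"deltas": [[0,0,0.1,0,0,0,0],[0,0,0.1,0,0,0,0],[0,0,0.1,0,0,0,0],[0,0,0.1,0,0,0,0],[0,0,0.1,0,0,0,0],[0,0,0.1,0,0,0,0],[0,0,0.05,0,0,0,0],[0,0,0,0,0,0,0]]}}

```text
time: 11.58
tool_pos: [0.5175, 0.0742, 0.1858]
tool_rot: [3.141, -0.0, -0.178]
contact_force: [-1.3, -5.9, -4.6]
opening: 0.0158
grip_force: 25.0
```

{"fn": "carry_out", "kwargs": {"deltas": [[0,0,0.05,0,0,0,0],[0,0,0.05,0,0,0,0],[0,0,0.05,0,0,0,0],[0,0,0.05,0,0,0,0],[0,0,0.05,0,0,0,0],[0,0,0,0,0,0,0],[0,0,0,0,0,0,0],[0,0,0,0,0,0,0]]}}

```text
time: 12.25
tool_pos: [0.5175, 0.0742, 0.1834]
tool_rot: [3.141, -0.0, -0.178]
contact_force: [-0.5, -5.5, -4.2]
opening: 0.016
grip_force: 25.0
```

{"fn": "carry_out", "kwargs": {"deltas": [[0,0.1,0.05,0,0,0,0],[0,0,0.05,0,0,0,0],[0,0,0.05,0,0,0,0],[0,0,0,0,0,0,0],[0,0,0,0,0,0,0],[0,0,0,0,0,0,0],[0,0,0,0,0,0,0],[0,0,0,0,0,0,0]]}}

```text
time: 12.92
tool_pos: [0.5174, 0.0741, 0.1817]
tool_rot: [-3.141, -0.0, -0.178]
contact_force: [0.8, 6.1, -3.5]
opening: 0.0155
grip_force: 25.0
```

{"fn": "carry_out", "kwargs": {"deltas": [[0,0,0.05,0,0,0,0],[0,0,0.05,0,0,0,0],[0,0,0,0,0,0,0],[0,0,0,0,0,0,0],[0,0,0,0,0,0,0],[0,0,0,0,0,0,0],[0,0,0,0,0,0,0],[0,0,0,0,0,0,0]]}}

```text
time: 13.58
tool_pos: [0.5174, 0.0741, 0.1809]
tool_rot: [-3.141, -0.0, -0.178]
contact_force: [-0.0, 5.4, -3.4]
opening: 0.0159
grip_force: 25.0
```

{"fn": "carry_out", "kwargs": {"deltas": [[0,-0.05,0.05,0,0,0,0],[0,0,0.05,0,0,0,0],[0,0,0,0,0,0,0],[0,0,0,0,0,0,0],[0,0,0,0,0,0,0],[0,0,0,0,0,0,0],[0,0,0,0,0,0,0],[0,0,0,0,0,0,0]]}}

```text
time: 14.25
tool_pos: [0.5174, 0.0741, 0.1805]
tool_rot: [-3.141, -0.001, -0.178]
contact_force: [-2.7, 4.0, 5.9]
opening: 0.0154
grip_force: 25.0
```

The tooth has seated at TCP z ≈ 0.1805, where predicted. I ease the load off and open.

{"fn": "carry_out", "kwargs": {"deltas": [[0,-0.03,-0.05,0,0,0,0],[0,0,0,0,0,0,0],[0,0,0,0,0,0,0],[0,0,0,0,0,0,0],[0,0,0,0,0,0,0],[0,0,0,0,0,0,0],[0,0,0,0,0,0,0],[0,0,0,0,0,0,0]], "force": 8}}

```text
time: 14.92
tool_pos: [0.5174, 0.0741, 0.1805]
tool_rot: [3.141, -0.0, -0.178]
contact_force: [-3.8, 1.6, 5.2]
opening: 0.0157
grip_force: 8.0
```

{"fn": "carry_out", "kwargs": {"deltas": [[0,0,0,0,0,0,0.2],[0,0,0,0,0,0,0.25],[0,0,0,0,0,0,0.3],[0,0,0,0,0,0,0.4],[0,0,0,0,0,0,0.5],[0,0,0,0,0,0,0.6],[0,0,0,0,0,0,0.7],[0,0,0,0,0,0,0.7]]}}

```text
time: 15.58
tool_pos: [0.5175, 0.0742, 0.1802]
tool_rot: [3.141, -0.0, -0.178]
contact_force: [0.1, 0.9, -0.1]
opening: 0.0561
grip_force: 0.0
```

{"fn": "carry_out", "kwargs": {"deltas": [[0,0,0,0,0,0,0.7],[0,0,0,0,0,0,0.7],[0,0,0,0,0,0,0.7],[0,0,0,0,0,0,0.7],[0,0,-0.5,0,0,0,0.7],[0,0,-1,0,0,0,0.7],[0,0,-1.5,0,0,0,0.7],[0,0,-1.5,0,0,0,0.7]]}}

```text
time: 16.25
tool_pos: [0.5174, 0.0743, 0.2264]
tool_rot: [3.142, 0.0, -0.178]
contact_force: [-0.3, 0.3, 0.2]
opening: 0.0643
grip_force: 0.0
```

```bash
python3 - <<'E'
from go import *
s=robot.observe();print(s["tool_pos"],s["contact_force"],s["opening"])
for n in("scene","top"):
    c=cams.read_camera(n)
    P=pts(c);hsv=cv2.cvtColor(c["image"],cv2.COLOR_BGR2HSV)
    m=((hsv[...,0]<8)|(hsv[...,0]>172))&(hsv[...,1]>130)&(c["depth"]>0)&(abs(P[...,1]-.075)<.03)&(abs(P[...,0]-.515)<.05)
    q=P[m];print(n,len(q),np.percentile(q[:,2],[5,50,90,98]).round(4))
E
```

```text
[0.51743624 0.07431859 0.22642809] [-0.25136193  0.32117804  0.15185656] 0.06430793354773902
scene 370 [0.1864 0.1958 0.2006 0.202 ]Traceback (most recent call last):
  File "<stdin>", line 7, in <module>
    return _quantile_unchecked(
        a, q, axis, out, overwrite_input, method, keepdims, weights)
    return _ureduce(a,
                    func=_quantile_ureduce_func,
    ...<5 lines>...
                    overwrite_input=overwrite_input,
                    method=method)
    r = func(a, **kwargs)
    result = _quantile(arr,
                       quantiles=q,
    ...<2 lines>...
                       out=out,
                       weights=wgt)
    slices_having_nans = np.isnan(arr[-1, ...])
                                  ~~~^^^^^^^^^
IndexError: index -1 is out of bounds for axis 0 with size 0
```

The bar top reads 0.200 m, so the section hangs locked at +41 mm. I close the fingers above the bar, then press.

{"fn": "carry_out", "kwargs": {"deltas": [[0,0,-0.5,0,0,0,0],[0,0,0,0,0,0,0],[0,0,0,0,0,0,0],[0,0,0,0,0,0,0],[0,0,0,0,0,0,0],[0,0,0,0,0,0,0],[0,0,0,0,0,0,0],[0,0,0,0,0,0,0]]}}

```text
time: 17.02
tool_pos: [0.5174, 0.0743, 0.23]
tool_rot: [3.141, 0.0, -0.178]
contact_force: [0.3, -0.1, -0.3]
opening: 0.0155
grip_force: 0.0
```

{"fn": "carry_out", "kwargs": {"deltas": [[0,0,0.5,0,0,0,0],[0,0,0.5,0,0,0,0],[0,0,0.3,0,0,0,0],[0,0,0.3,0,0,0,0],[0,0,0.2,0,0,0,0],[0,0,0.2,0,0,0,0],[0,0,0,0,0,0,0],[0,0,0,0,0,0,0]]}}

```text
time: 17.68
tool_pos: [0.5175, 0.0743, 0.2102]
tool_rot: [3.142, 0.0, -0.178]
contact_force: [0.1, 0.9, 0.7]
opening: 0.0005
grip_force: 0.0
```

{"fn": "carry_out", "kwargs": {"deltas": [[0,0,0.05,0,0,0,0],[0,0,0.05,0,0,0,0],[0,0,0.05,0,0,0,0],[0,0,0,0,0,0,0],[0,0,0,0,0,0,0],[0,0,0,0,0,0,0],[0,0,0,0,0,0,0],[0,0,0,0,0,0,0]]}}

```text
time: 18.35
tool_pos: [0.5175, 0.0743, 0.2087]
tool_rot: [3.142, -0.0, -0.178]
contact_force: [-0.4, 0.2, 0.4]
opening: 0.0006
grip_force: 0.0
```

{"fn": "carry_out", "kwargs": {"deltas": [[0,0,0.05,0,0,0,0],[0,0,0,0,0,0,0],[0,0,0,0,0,0,0],[0,0,0,0,0,0,0],[0,0,0,0,0,0,0],[0,0,0,0,0,0,0],[0,0,0,0,0,0,0],[0,0,0,0,0,0,0]]}}

```text
time: 19.02
tool_pos: [0.5175, 0.0743, 0.2083]
tool_rot: [3.142, -0.0, -0.178]
contact_force: [0.5, 0.3, 2.3]
opening: 0.0005
grip_force: 0.8
```

Contact is made at 2.3 N, so I add 0.5 mm at a time.

{"fn": "carry_out", "kwargs": {"deltas": [[0,0,0.05,0,0,0,0],[0,0,0,0,0,0,0],[0,0,0,0,0,0,0],[0,0,0,0,0,0,0],[0,0,0,0,0,0,0],[0,0,0,0,0,0,0],[0,0,0,0,0,0,0],[0,0,0,0,0,0,0]]}}

```text
time: 19.68
tool_pos: [0.5175, 0.0743, 0.2081]
tool_rot: [3.142, -0.0, -0.178]
contact_force: [-1.6, -0.0, 6.4]
opening: 0.0004
grip_force: 2.7
```

{"fn": "carry_out", "kwargs": {"deltas": [[0,0,0.04,0,0,0,0],[0,0,0,0,0,0,0],[0,0,0,0,0,0,0],[0,0,0,0,0,0,0],[0,0,0,0,0,0,0],[0,0,0,0,0,0,0],[0,0,0,0,0,0,0],[0,0,0,0,0,0,0]]}}

```text
time: 20.35
tool_pos: [0.5176, 0.0743, 0.208]
tool_rot: [-3.142, -0.001, -0.178]
contact_force: [-2.4, -0.1, 6.2]
opening: 0.0008
grip_force: 3.5
```

{"fn": "carry_out", "kwargs": {"deltas": [[0,0,0.03,0,0,0,0],[0,0,0,0,0,0,0],[0,0,0,0,0,0,0],[0,0,0,0,0,0,0],[0,0,0,0,0,0,0],[0,0,0,0,0,0,0],[0,0,0,0,0,0,0],[0,0,0,0,0,0,0]]}}

```text
time: 21.02
tool_pos: [0.5176, 0.0743, 0.2079]
tool_rot: [-3.142, -0.001, -0.178]
contact_force: [-2.3, 0.5, 8.9]
opening: 0.0005
grip_force: 4.3
```

{"fn": "carry_out", "kwargs": {"deltas": [[0,0,-0.1,0,0,0,0],[0,0,-0.1,0,0,0,0],[0,0,-0.3,0,0,0,0],[0,0,-1,0,0,0,0],[0,0,-1.5,0,0,0,0],[0,0,-1.5,0,0,0,0],[0,0,-1,0,0,0,0],[0,0,0,0,0,0,0]]}}

```text
time: 21.68
tool_pos: [0.5186, 0.0743, 0.2646]
tool_rot: [-3.141, -0.005, -0.178]
contact_force: [0.8, 0.9, 0.3]
opening: 0.0005
grip_force: 0.0
```

```bash
python3 - <<'E'
from go import *
s=robot.observe();print(s["tool_pos"],s["contact_force"])
c=cams.read_camera("scene");cv2.imwrite("pics/s4.png",c["image"])
P=pts(c);hsv=cv2.cvtColor(c["image"],cv2.COLOR_BGR2HSV)
m=((hsv[...,0]<8)|(hsv[...,0]>172))&(hsv[...,1]>130)&(c["depth"]>0)&(abs(P[...,1]-.075)<.03)&(abs(P[...,0]-.515)<.05)
print(np.percentile(P[m][:,2],[5,50,90,98]).round(4))
E
```

```text
[0.51859072 0.07431568 0.26457835] [0.83061303 0.89460743 0.32752285]
[0.187  0.1974 0.201  0.2019]
```

View pics/s4.png

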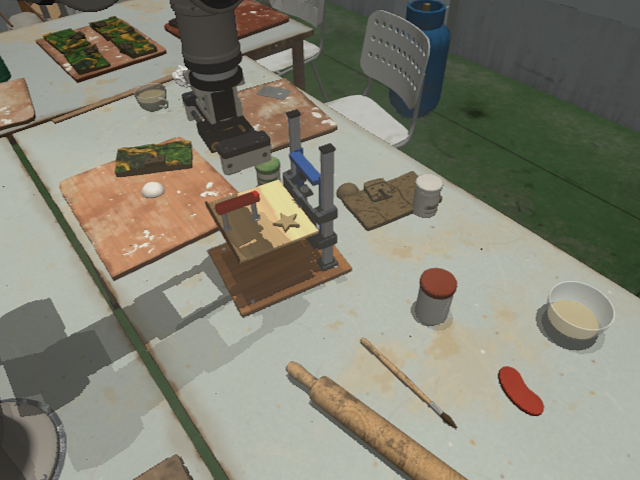

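The shelf hangs raised with the star flat at (287,222). The arm is clear, and the pots and brush have not moved.

```bash
python3 -c "
from cell import robot
print(robot.hand_in())"
```

```text
the job is handed in; nothing more can be done
None
```

The job is handed in: the shelf hangs locked on the rung about 41 mm above its start, it held under a press of about 9 N, the star still lies flat on it, and the pots and brush were left alone; the hand-in gave no verdict.

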